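# Clamp a jam jar with the lever and twist its tight lid off

## Robot

A 7-joint arm with a two-finger parallel gripper is mounted at the origin on a cart in front of the work surface, level with it; the furniture and walls round the work are solid. World frame = base frame: x ahead of the robot, y to its left, z up, the work surface at z = 0. Lengths are in m, angles in rad, forces in N, time in s.
With the tool pointing down it reaches from about 0.4 to 0.85 m from the base axis. Payload 6.9 kg.
Tool frame: the origin (TCP) lies midway between the tips of the shut fingers; the grasp point (between the pads) lies behind it (ctrl.pinch_z is the z of the grasp point in the tool frame, in m); z points along the fingers, y is the line along which they close (so a half turn about z gives the same grasp; the last joint's range is limited). The gripper opens to 85 mm and grips with 20 to 120 N. Pads are 22 mm wide; open, the fingers measure 114 mm over their backs; the gripper's body (76 mm by 85 mm) begins 54 mm behind the grasp point. The pads swing forward as they close: fully open they stand 13 mm farther back than shut.
Start: joints at [-1.224, 0.507, -0.238, 1.5, 0.126, 1.149, -0.155], TCP at [0.149, 0.607, 0.231] pointing down, gripper open.
Joint ranges: [-3.08, 3.08], [-0.24, 2.05], [-1.43, 1.35], [0, 2.5], [-1.52, 4.66], [0.17, 1.96], [-2.89, 2.89]. Speed limits (rad/s): [2.39, 2.39, 3.14, 3.14, 3.14, 3.14, 3.14].

## Interface

Orientations are given as a unit quaternion [w, x, y, z].
In Python, from station import ctrl, get_state, vision, ticket, models gives the robot as it stands. Calls block until the motion is done:
- ctrl.movep(position, orientation): joint-space move of the TCP to a pose.
- ctrl.movel(position, frame=None, max_speed=0.15): straight line of the TCP; frame=None keeps the orientation; max_speed is the mean speed in m/s.
- ctrl.set_joints(angles): joint-space move.
- ctrl.ungrasp() and ctrl.close_gripper(force=None): open the fingers fully, or close them until they stop; force is the grip in N (None keeps the last).
- ctrl.pause(seconds).
- ctrl.ik(position, orientation): joint angles nearest the present ones, or None.
- get_state(): the state.
- vision.grab_frame(name): name is "scene" or "side" or "wrist"; returns (picture, depth): 420x560x3 uint8, blue, green, red; 420x560 float32, m along the optical axis (not along the pixel's ray), 0 where there is no reading.
- vision.camera_info(name): a dict with "mtx" (3x3 intrinsics, pixels), "R" (3x3) and "t" (3): a world point X has camera coordinates R X + t; the wrist camera has in their place "hand_eye" (4x4, takes a point from camera to tool coordinates, whose origin is the TCP and whose axes are the flange's). Camera axes: x right, y down, z forward; pixel columns grow to the right and rows downward; lengths in m; the calibration is good to about 2 mm. A picture is of the moment at which its call begins: read the wrist's pose just before it. camera_info takes no time and is no camera call.
A pose or a line that the arm cannot do raises ctrl.Unreachable and nothing moves.
- ticket.close_job(): hands the job in; it is judged then, once.
Trained networks look in the newest picture that a camera, given by its name, has taken for a name from the list of things; names that differ only in an ending like _2 or _b are one class to them, and where a whole thing is asked for, a point or a joint stands for the part that bears it (a point fixed in the world has none). Each returns a list of dicts, best first, with "p" (0 to 1); they miss things now and then, are a little off and sometimes report something else, mostly with a low value. They report only what shows in the picture. A call takes as long as a camera call. They do not tell look-alikes from the thing itself.
- models.recognise(camera, target): "point" ([column, row] in pixels, amid what is visible of it).
- models.masks_of(camera, target): "mask" (420x560 bool, what is visible of it) and "point" ([column, row] in pixels, amid what is visible of it).
The state is a dict: "time": time; "qpos": joint angles; "qd": joint speeds; "tau": joint torques, N m; "tcp_pos": TCP position; "eef_rot": TCP orientation; "contact_force": force on the tool from outside, world axes, zero at the start; "wrist_torque": the same for the moment, N m; "width": finger opening in m; "gripper_force": force on a finger pad.
Only numpy, scipy, OpenCV 4.12 (cv2) and the standard library are available. Lean on these libraries where they do the work, as an engineer would, in place of code of your own. Each camera call takes 0.05 s, during which the arm holds its last target. There are 200 camera calls.

## Task

The jam jar stands loosely between the jaws of the lever jar clamp and its twist-off lid is tight. Pull the clamp's T-handle away from the jar through its full stroke so that the jaws grip the jar, and ease the sprung lever slowly back to rest without letting it snap. Then unscrew the lid anticlockwise, stop turning once it comes free (well before a quarter turn), lift it straight up and finish still holding it level just above the jar's mouth, clear of the rim but no more than a few centimetres up; the jar stays upright in the clamp, and the other things on the worktop are left alone.

Things in the scene. Friction and masses are not known exactly. Their poses are not given: they have to be found in the camera images.
- lever_handle (a point): Middle of the clamp lever's T-handle, the lever's top: a black rubber crossbar 20 mm thick, 70 mm long, level, at right angles to the clamp's length, 95 mm from lever_pivot; a 12 mm steel rod runs down from its middle. y runs along the bar. Take it from above, gripped firmly (25 N or more), fingers on the jar's side and the far side; the bar turns between the fingers as the lever swings.
- lever_pivot (a point): Lever pivot on the clamp body (fixed by suction feet), 64 mm above the worktop. x is level and points along the clamp from the lever to the jar (jar axis 165 mm away once clamped); y is the pivot pin, z up. Seen from here the handle is 95 mm off, leaning to +x (jar) by 0.25 rad from upright at rest and to -x by 0.45 rad when fully pulled: 65 mm of travel, nearly level.
- lever (a joint): Lever angle, rad: 0 at rest, grows as the handle is pulled away from the jar, stop at 0.70. A damped spring drives it back (1.7 N at the handle near rest, 4.6 N at full stroke). Pulling takes up to about 14 N as it pushes the jaw onto the jar. Let go at full stroke it snaps back at over 2 rad/s; eased means below 1.6 rad/s (0.15 m/s at the handle).
- jaw (a joint): Travel of the moving jaw carriage towards the jar, m: 0 open, about 0.020 after a full stroke. A friction brake keeps it where the lever has pushed it, also when the lever goes back.
- shoe (a joint): How far the carriage's sprung, rubber-faced V shoe is pushed back by the jar, m: 0 while the jar is loose, about 0.006 after a full stroke; 1.7 N of clamping force per mm.
- jar_rim (a point): Centre of the jar's rim, 105 mm above its underside, 125 mm above the worktop (the jar stands on the clamp's 20 mm base plate). Glass jam jar 66 mm across, dark red contents, paper band; z up. It stands loose, 2 to 8 mm from its clamped place, and is pushed there (away from the lever) by the jaws, which reach 72 mm above the worktop. Unclamped, it just turns with its lid.
- lid_center (a point): Centre of the jar's round metal twist-off lid: 60 mm across, 18 mm high, top 129 mm above the worktop; z up. Grip its side from above, with 30 N or more. It starts tight (about 0.5 N m). Three thread lugs hold it down until it has turned 0.95 to 1.20 rad anticlockwise seen from above (it may rise 2 mm by then); then it lifts off freely. Beyond 1.4 rad it has been turned too far.
- jar: The jam jar; origin at the centre of its underside, z up.
- lid: The jar's lid; origin at the centre of its underside (9 mm below lid_center), z up.
- mug: Bystander: white mug, 102 mm high.
- salt_shaker: Bystander: glass salt shaker, 44 mm across and 90 mm high, beside the clamp.
- tomato_tin: Bystander: short food tin, 75 mm across and 58 mm high, beside the clamp.
- teaspoon: Bystander: metal teaspoon, 130 mm long, lying beside the clamp.
- pesto_jar: Bystander: small jar, 51 mm across and 92 mm high.
- pepper_mill: Bystander: wooden pepper mill, 58 mm across, 165 mm high.
Mind the look-alikes: they are no part of the job. Of the things like the lid, leave any that is blue or pink; of the rest the larger one is meant.

How it is judged:
By the outcome, as a careful person would: the job done as asked, in the order asked, and still so for the second after the job is handed in, while the arm keeps its last pose, push and grip.
It also fails if it takes over 50 s, if anything falls off the work surface, if the arm or the gripper's body presses on something with over 40 N, if the wrist force passes 120 N, or if a joint passes its speed limit or range.

## Working session

There is one attempt and no reset: what is moved stays moved. The work goes in short steps, each a Python script; the robot and the scene stay as the last script left them, time stands still between calls to the robot, and variables do not carry over. Pictures are saved under pics/ and viewed, at most 10 in all, crops included, and the job is handed in when it is done.

```bash
ls; mkdir -p pics; cat > h.py <<'E'
import numpy as np, cv2
from station import ctrl, get_state, vision, ticket, models
from scipy.spatial.transform import Rotation as R
def cam_T(n, st=None):
    i=vision.camera_info(n); K=np.array(i["mtx"])
    if "hand_eye" in i:
        q=st["eef_rot"]; T=np.eye(4); T[:3,:3]=R.from_quat([q[1],q[2],q[3],q[0]]).as_matrix(); T[:3,3]=st["tcp_pos"]
        return K, T@np.array(i["hand_eye"])
    T=np.eye(4); T[:3,:3]=i["R"]; T[:3,3]=i["t"]; return K, np.linalg.inv(T)
def cloud(d,K,T):
    v,u=np.mgrid[:d.shape[0],:d.shape[1]]
    P=np.stack([(u-K[0,2])/K[0,0]*d,(v-K[1,2])/K[1,1]*d,d],-1)
    W=P@T[:3,:3].T+T[:3,3]; W[d<=0]=np.nan; return W
def look(n):
    st=get_state(); im,d=vision.grab_frame(n); K,T=cam_T(n,st); return im,d,cloud(d,K,T),K,T
def quat(yaw): # tool down, tool y axis at angle yaw in world xy
    y=np.array([np.cos(yaw),np.sin(yaw),0]); z=np.array([0,0,-1.]); x=np.cross(y,z)
    q=R.from_matrix(np.stack([x,y,z],1)).as_quat(); return [q[3],q[0],q[1],q[2]]
E
python3 - <<'E'
from h import *
s=get_state(); print(s["tcp_pos"],s["eef_rot"],s["time"],s["width"],ctrl.pinch_z)
for n in ["scene","side"]:
    im,d,W,K,T=look(n); cv2.imwrite(f"pics/{n}0.png",im); np.savez(f"{n}0.npz",im=im,d=d,W=W)
    for t in ["lever_handle","lever_pivot","jar_rim","lid_center","jar","lid","mug","salt_shaker","tomato_tin","pesto_jar","pepper_mill","teaspoon"]:
        for r in models.masks_of(n,t)[:4]:
            w=W[r["mask"]]; 
            print(n,t,round(r["p"],2),np.round(r["point"]),np.round(np.nanmedian(w,0),3),"zmax",np.round(np.nanpercentile(w[:,2],98),3))
E
```

```text
pics
[0.14902441 0.6064409  0.23042736] [-9.17114005e-05  1.20123266e-01  9.92758569e-01 -9.03050711e-04] 0.0 0.08554707460076397 -0.0187
scene lever_handle 0.75 [281. 220.] [0.49  0.196 0.14 ] zmax 0.167
scene jar_rim 0.54 [308. 213.] [0.509 0.074 0.082] zmax 0.105
scene jar_rim 0.28 [281. 216.] [0.492 0.194 0.142] zmax 0.167
scene lid_center 0.77 [360. 202.] [ 0.503 -0.185  0.014] zmax 0.021
scene lid_center 0.75 [305. 197.] [0.524 0.062 0.125] zmax 0.13
scene lid_center 0.67 [359. 217.] [ 0.447 -0.106  0.01 ] zmax 0.016
scene lid_center 0.23 [304. 222.] [0.5   0.106 0.06 ] zmax 0.071
scene lid 0.7 [362. 199.] [ 0.503 -0.187  0.013] zmax 0.021
scene lid 0.66 [358. 216.] [ 0.448 -0.107  0.01 ] zmax 0.016
scene lid 0.47 [306. 198.] [0.524 0.06  0.125] zmax 0.13
scene mug 0.56 [397. 186.] [ 0.415 -0.283  0.072] zmax 0.101
scene tomato_tin 0.46 [285. 208.] [0.635 0.047 0.05 ] zmax 0.061
scene pepper_mill 0.63 [180. 287.] [0.521 0.535 0.079] zmax 0.155
scene teaspoon 0.4 [335. 224.] [ 0.46  -0.032  0.003] zmax 0.011
scene teaspoon 0.21 [308. 213.] [0.508 0.075 0.079] zmax 0.104
side lev
[... 600 characters left out ...]
  0.081 0.087] zmax 0.11
side jar 0.48 [281. 298.] [0.505 0.385 0.081] zmax 0.095
side lid 0.79 [275. 186.] [0.532 0.062 0.128] zmax 0.132
side lid 0.78 [291. 152.] [ 0.51  -0.185  0.018] zmax 0.022
side lid 0.53 [303. 174.] [ 0.454 -0.104  0.013] zmax 0.017
side mug 0.8 [314. 121.] [ 0.427 -0.277  0.073] zmax 0.104
side salt_shaker 0.85 [250. 242.] [0.599 0.219 0.055] zmax 0.09
side salt_shaker 0.4 [283. 236.] [0.502 0.195 0.025] zmax 0.165
side tomato_tin 0.56 [230. 198.] [0.657 0.055 0.055] zmax 0.06
side pesto_jar 0.6 [282. 297.] [0.506 0.385 0.082] zmax 0.094
side pepper_mill 0.84 [259. 354.] [0.536 0.541 0.113] zmax 0.163
side teaspoon 0.62 [300. 194.] [ 0.454 -0.021  0.006] zmax 0.013
```

```bash
python3 - <<'E'
import cv2,numpy as np
a=cv2.imread("pics/side0.png")[130:330,190:370]; b=cv2.imread("pics/scene0.png")[150:300,240:420]
a=cv2.resize(a,None,fx=2.9,fy=2.9,interpolation=3); b=cv2.resize(b,(278,int(278*150/180)),interpolation=3)
c=np.zeros((580,800,3),np.uint8); c[:,:522]=a[:580]; c[:b.shape[0],522:]=b; cv2.imwrite("pics/c0.png",c)
z=np.load("side0.npz");W=z["W"]
for n in ["scene","side"]:
    W=np.load(n+"0.npz")["W"]; x,y,h=W[...,0],W[...,1],W[...,2]
    m=(abs(x-.53)<.06)&(abs(y-.062)<.06)&(h>.122)&(h<.136); p=W[m]; q=p[p[:,2]>.126]
    print(n,"lid",q.min(0),q.max(0),np.percentile(q,2,0),np.percentile(q,98,0))
    (c,r)=cv2.minEnclosingCircle(q[:,:2].astype(np.float32)); print(c,r)
    m=(abs(x-.5)<.07)&(abs(y-.19)<.06)&(h>.148)&(h<.18); q=W[m]
    print("bar",q.mean(0),np.percentile(q,98,0),cv2.minAreaRect((q[:,:2]*1000).astype(np.float32)))
    m=(abs(x-.5)<.03)&(abs(y-.2)<.06)&(h>.07)&(h<.14); print("rod",W[m].mean(0))
E
```

```text
scene lid [0.50124549 0.02944388 0.12605943] [0.55790748 0.08677094 0.13147545] [0.50301589 0.03075819 0.1260788 ] [0.55632981 0.08666207 0.13076548]
(0.5291039943695068, 0.057235728949308395) 0.031250856816768646
bar [0.48815635 0.18740826 0.15961769] [0.5200242  0.20097446 0.16760279] ((492.0946960449219, 184.43499755859375), (67.97481536865234, 24.520509719848633), 14.838537216186523)
rod [0.49125854 0.20415064 0.09370537]
side lid [0.50258666 0.02557663 0.12605544] [0.56188834 0.08604387 0.13312994] [0.50516903 0.02996603 0.12620385] [0.5581909  0.08283504 0.13217201]
(0.5314030051231384, 0.05568839982151985) 0.031049054116010666
bar [0.49839189 0.1892229  0.16220467] [0.53321603 0.20166352 0.16843882] ((497.5780334472656, 186.3305206298828), (75.15643310546875, 20.13665771484375), 18.01685333251953)
rod [0.49396038 0.20666017 0.09023646]
```

View pics/c0.png

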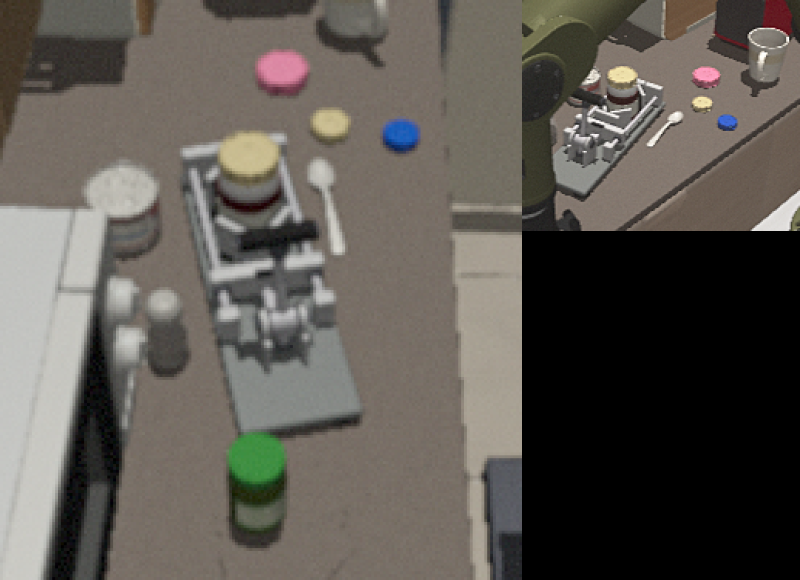

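The yellow lid on the jar (side 275,184; 60 mm, top at z≈0.13) is the one meant. The others are the small yellow lid (304,172) and the blue (329,175) and pink (286,154) lids on the worktop. Next I move above the handle.

```bash
python3 - <<'E'
from h import *
print(get_state()["time"])
W=np.load("side0.npz")["W"].reshape(-1,3); W=W[np.isfinite(W[:,0])]
W=W[(W[:,2]>.12)&(W[:,0]<.85)&(W[:,0]>.57)&(abs(W[:,1]-.1)<.4)]
print(len(W), np.percentile(W,[1,10,50,90,99],axis=0).round(3) if len(W) else "")
a=np.radians(-75)
for yaw in (a,a+np.pi):
    for p in ([.495,.187,.30],[.495,.187,.14],[.478,.25,.135],[.53,.054,.105]):
        q=ctrl.ik(p,quat(yaw)); print(round(yaw,2),p,None if q is None else np.round(q,2))
E
```

```text
1.3
11911 [[ 0.589 -0.274  0.128]
 [ 0.59   0.186  0.192]
 [ 0.627  0.393  0.266]
 [ 0.708  0.483  0.748]
 [ 0.741  0.498  0.796]]
-1.31 [0.495, 0.187, 0.3] [-0.75  0.33  0.49  1.64 -0.16  1.21 -1.54]
-1.31 [0.495, 0.187, 0.14] [-0.71  0.49  0.45  1.89 -0.28  0.83 -1.42]
-1.31 [0.478, 0.25, 0.135] [-0.82  0.51  0.44  1.87 -0.28  0.83 -1.54]
-1.31 [0.53, 0.054, 0.105] [-0.47  0.55  0.5   1.92 -0.37  0.76 -1.08]
1.83 [0.495, 0.187, 0.3] [-0.29  0.3  -0.16  1.63  0.05  1.21  1.37]
1.83 [0.495, 0.187, 0.14] [-0.27  0.46 -0.2   1.88  0.12  0.82  1.3 ]
1.83 [0.478, 0.25, 0.135] [-0.35  0.48 -0.26  1.86  0.16  0.82  1.14]
1.83 [0.53, 0.054, 0.105] [-0.04  0.51 -0.16  1.91  0.12  0.73  1.57]
```

```bash
python3 - <<'E'
from h import *
a=np.radians(105)
ctrl.movep([.492,.20,.30],quat(a)); print(get_state()["time"],get_state()["tcp_pos"])
im,d,W,K,T=look("wrist"); cv2.imwrite("pics/w1.png",cv2.resize(im,(800,600)))
np.savez("w1.npz",im=im,d=d,W=W)
h=W[...,2]
for t in ["lever_handle","lid_center"]:
    for r in models.masks_of("wrist",t)[:3]:
        w=W[r["mask"]]; w=w[np.isfinite(w[:,0])]; z=np.percentile(w[:,2],95); w=w[w[:,2]>z-.008]
        print(t,r["p"],np.round(r["point"]),z,w.mean(0),cv2.minAreaRect((w[:,:2]*1000).astype(np.float32)),cv2.minEnclosingCircle((w[:,:2]*1000).astype(np.float32)))
E
```

```text
3.2417 [0.49163854 0.20104649 0.29986388]
lever_handle 0.88 [272. 183.] 0.16707057080579418 [0.49589469 0.18409089 0.16466626] ((498.29205322265625, 184.63449096679688), (74.95476531982422, 19.525638580322266), 14.7806396484375) ((498.3031311035156, 184.4512176513672), 37.70035171508789)
lid_center 0.72 [74. 82.] 0.01427401024269771 [ 0.45114308 -0.1084081   0.01256312] ((451.617431640625, -109.23936462402344), (42.01309585571289, 42.247283935546875), 35.410499572753906) ((451.5193176269531, -110.1403579711914), 22.00676727294922)
lid_center 0.69 [150. 185.] 0.12963033274670624 [0.52996751 0.05640766 0.12812711] ((530.8707275390625, 56.52565383911133), (58.97749328613281, 57.50701141357422), 6.830990791320801) ((531.4524536132812, 55.99653244018555), 30.174848556518555)
lid_center 0.64 [ 16. 107.] 0.019085882191721092 [ 0.50831865 -0.18146946  0.01722618] ((509.274169921875, -180.7033233642578), (36.06283950805664, 59.20711135864258), 89.26502990722656) ((509.1865234375, -191.54183959960938), 29.95562744140625)
```

View pics/w1.png

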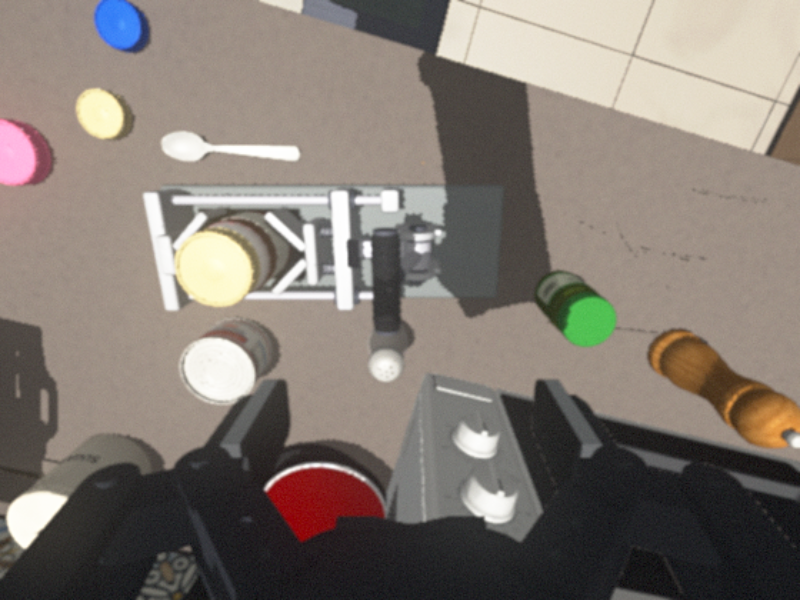

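The wrist picture shows the black bar at (385,278) and the yellow lid on the jar at (215,267). The bar is at (0.497,0.185,0.157) and leans toward the jar, which fits the given sizes. Next I grip it and pull.

```bash
cat >> h.py <<'E'
A=np.radians(104.8); U=np.array([-np.cos(A),-np.sin(A),0]); Q=quat(A)
PIV=np.array([.497,.185,0])-.0235*U+[0,0,.064]
def hpos(lean): # TCP for lever lean (toward jar positive)
    return PIV+.095*(np.sin(lean)*U+np.array([0,0,np.cos(lean)]))-[0,0,.0187]
def f(): 
    s=get_state(); print(round(s["time"],2),s["tcp_pos"].round(4),"F",np.round(s["contact_force"],1),"w",round(s["width"],4),"g",np.round(s["gripper_force"],1))
E
python3 - <<'E'
from h import *
p=hpos(.25); print(p,U)
ctrl.movep(p+[0,0,.10],Q); ctrl.movel(p,max_speed=.12); f()
ctrl.close_gripper(force=50); f()
for l in (.10,-.05,-.2,-.35,-.45,-.47):
    ctrl.movel(hpos(l),max_speed=.08); f()
ctrl.pause(.2); f()
im,d,W,K,T=look("side"); cv2.imwrite("pics/s2.png",cv2.resize(im[130:330,190:370],None,fx=3,fy=3,interpolation=3))
E
```

```text
[0.49700086 0.18499674 0.13734668] [ 0.25544576 -0.96682339  0.        ]
4.74 [0.4976 0.1854 0.1383] F [-0.  -0.5  0.9] w 0.0854 g 0.0
5.37 [0.4971 0.1848 0.1376] F [-1.1 -2.2  4.9] w 0.0189 g 48.5
5.69 [0.4944 0.1951 0.1406] F [  0.5 -11.   11.3] w 0.0183 g 48.8
6.02 [0.491  0.2089 0.1409] F [  1.4 -10.5   9. ] w 0.0183 g 50.8
6.34 [0.4874 0.2222 0.1391] F [  1.  -11.6  10.8] w 0.0186 g 51.6
6.67 [0.4842 0.234  0.1352] F [  2.7 -14.8  11.7] w 0.0183 g 60.8
6.93 [0.483  0.2391 0.1331] F [  0.2 -23.3  30. ] w 0.0189 g 81.8
7.18 [0.4828 0.2398 0.1327] F [ -1.8 -25.8  35.4] w 0.0183 g 85.6
7.38 [0.4829 0.2397 0.1327] F [ -1.5 -26.4  34.8] w 0.0184 g 85.5
```

View pics/s2.png

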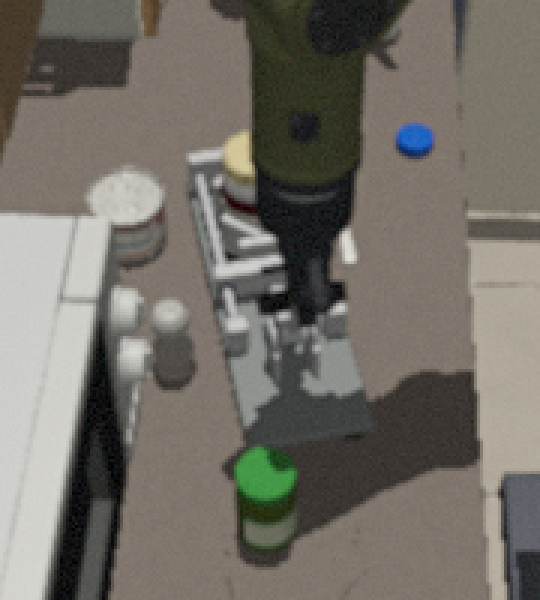

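The picture shows the handle pulled towards (300,310) and the jar between the jaws. The tool lagged the command by about 8 mm and there is a large upward force. I will ease the vertical push and pull on in small steps until it stops moving.

```bash
python3 - <<'E'
from h import *
p=hpos(-.47)
for back,up in ((0,.004),(.004,.004),(.008,.003)):
    ctrl.movel(p-back*U+[0,0,up],max_speed=.05); f()
ctrl.pause(.2);f()
im,d,W,K,T=look("wrist"); cv2.imwrite("pics/w2.png",im); np.savez("w2.npz",im=im,d=d,W=W)
E
```

```text
7.68 [0.4828 0.2389 0.1338] F [  6.7 -23.8   8.1] w 0.0185 g 70.3
7.93 [0.4824 0.2402 0.1334] F [  8.9 -30.5   6.1] w 0.0186 g 74.2
8.18 [0.4819 0.2421 0.1325] F [  8.9 -35.4   9.7] w 0.0186 g 85.8
8.38 [0.4819 0.2421 0.1325] F [  9.3 -35.6   9.3] w 0.0181 g 85.8
```

View pics/w2.png

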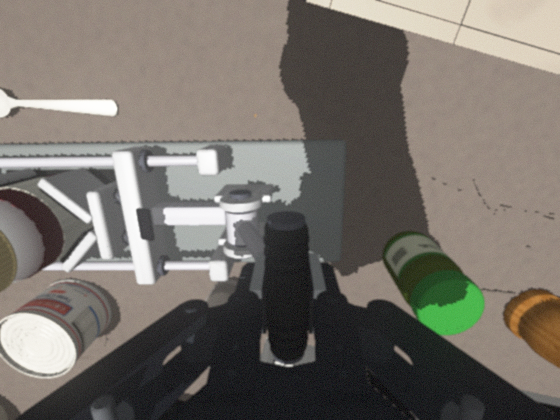

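```bash
python3 - <<'E'
from h import *
V=np.array([np.cos(A-np.pi/2),np.sin(A-np.pi/2),0]) # across
for n in ("w1","w2"):
    W=np.load(n+".npz")["W"]; D=W-PIV; s=D@U; t=D@V; h=W[...,2]
    m=(h>.12)&(h<.18)&(abs(s)<.08)&(t<-.01)&(t>-.04); print(n,"bar s",np.nanpercentile(s[m],[2,50,98]).round(4),"h",np.nanpercentile(h[m],[50,98]).round(4),"t",np.nanmin(t[m]).round(4),m.sum())
    # histogram of parts h .05-.09 along s, for strips in t
    for a,b in ((-.05,-.03),(-.02,.0),(0.0,.02)):
        m=(t>a)&(t<b)&(h>.03)&(h<.1); H,e=np.histogram(s[m],np.arange(-.06,.16,.004)); print((a,b),[(round(x,3),int(c)) for x,c in zip(e,H) if c>5])
    m=(h>.1255)&(h<.135)&(s>.1)&(s<.2)&(abs(t)<.05); 
    if m.sum()>20: c=cv2.minEnclosingCircle((W[m][:,:2]*1000).astype(np.float32)); print("lid",c,"s",s[m].min(),s[m].max())
im=np.load("w1.npz")["im"]; 
E
```

```text
w1 bar s [0.0153 0.0238 0.0337] h [0.1648 0.1676] t -0.0363 584
(-0.05, -0.03) [(np.float64(0.016), 21), (np.float64(0.02), 36), (np.float64(0.024), 36), (np.float64(0.028), 42), (np.float64(0.032), 21), (np.float64(0.036), 18), (np.float64(0.04), 18), (np.float64(0.044), 19), (np.float64(0.048), 19), (np.float64(0.052), 21), (np.float64(0.056), 33), (np.float64(0.06), 68), (np.float64(0.064), 52), (np.float64(0.068), 50), (np.float64(0.072), 50), (np.float64(0.076), 26), (np.float64(0.08), 19), (np.float64(0.084), 18), (np.float64(0.088), 18), (np.float64(0.092), 18), (np.float64(0.096), 20), (np.float64(0.1), 18), (np.float64(0.104), 20), (np.float64(0.108), 16), (np.float64(0.112), 21), (np.float64(0.116), 18), (np.float64(0.12), 35), (np.float64(0.124), 69), (np.float64(0.128), 52), (np.float64(0.132), 24), (np.float64(0.136), 18), (np.float64(0.14), 18), (np.float64(0.144), 44), (np.float64(0.148), 56), (np.float64(0.152), 58)]
(-0.02, 0.0) [(np.float64(-0.02), 15), (np.float64(-0.016), 22), (np.float64(-0.012), 41), (np.float64(-0.008), 49), (np.float64(-0.004), 55), (np.float6
[... 3987 characters left out ...]
np.float64(0.032), 47), (np.float64(0.036), 46), (np.float64(0.04), 45), (np.float64(0.044), 49), (np.float64(0.048), 44), (np.float64(0.052), 49), (np.float64(0.056), 46), (np.float64(0.06), 46), (np.float64(0.064), 49), (np.float64(0.068), 98), (np.float64(0.072), 126), (np.float64(0.076), 224), (np.float64(0.08), 78), (np.float64(0.084), 122), (np.float64(0.088), 112), (np.float64(0.092), 39), (np.float64(0.096), 11), (np.float64(0.1), 100), (np.float64(0.104), 490), (np.float64(0.108), 119), (np.float64(0.112), 81), (np.float64(0.116), 85), (np.float64(0.12), 79), (np.float64(0.124), 91), (np.float64(0.128), 48), (np.float64(0.132), 951), (np.float64(0.136), 344), (np.float64(0.14), 19)]
```

The carriage has moved about 16.5 mm and the lever is at about 0.63 rad, so this is not yet full stroke. The 50 N grip adds friction as the bar turns, so I will reduce the grip and pull on.

```bash
python3 - <<'E'
from h import *
p=hpos(-.47)
ctrl.close_gripper(force=28); f()
for back,up in ((.008,.003),(.012,.002),(.016,.001),(.020,0.001)):
    ctrl.movel(p-back*U+[0,0,up],max_speed=.05); f(); s=(get_state()["tcp_pos"]-PIV)@U; print("s",s.round(4))
    if np.linalg.norm(get_state()["contact_force"])>55: break
E
```

```text
8.65 [0.4819 0.2421 0.1325] F [  8.9 -34.2   9.1] w 0.0185 g 85.8
8.9 [0.4819 0.2421 0.1325] F [  9.3 -33.8   9. ] w 0.0184 g 85.8
s -0.0356
9.15 [0.4811 0.2453 0.1317] F [ 10.8 -35.5  11.4] w 0.0183 g 98.7
s -0.0389
9.4 [0.4807 0.2469 0.1308] F [  9.9 -41.1  13.5] w 0.0184 g 108.3
s -0.0405
9.65 [0.4807 0.2471 0.1307] F [ 12.7 -49.4  16.6] w 0.0186 g 105.0
s -0.0407
```

Stop reached: s = -0.0407 against the expected -0.0413, the height matches, and the force rises with no motion. Now I ease it back.

```bash
python3 - <<'E'
from h import *
ctrl.movel(hpos(-.45),max_speed=.05); f()
for l in (-.35,-.22,-.1,.03,.15,.25):
    ctrl.movel(hpos(l)+[0,0,.001],max_speed=.06); f()
s=(get_state()["tcp_pos"]-PIV)@U; print("s",s.round(4))
for e in (.003,.006,.009):
    if s>.0225: break
    ctrl.movel(hpos(.25)+e*U,max_speed=.05); f(); s=(get_state()["tcp_pos"]-PIV)@U; print("s",s.round(4))
E
```

```text
10.23 [0.4823 0.2417 0.133 ] F [ -1.1 -16.3  26.1] w 0.0187 g 87.8
10.55 [0.4845 0.2352 0.1365] F [  1.1 -11.6  11.5] w 0.0186 g 58.9
10.91 [0.4861 0.2279 0.1392] F [ 1.7 -0.8  3. ] w 0.0186 g 49.7
11.25 [0.4887 0.2182 0.1417] F [-1.1  1.3  7.2] w 0.0184 g 48.8
11.61 [0.4922 0.2056 0.1421] F [-0.1 -0.1  8.6] w 0.0185 g 49.1
11.95 [0.495  0.1949 0.1408] F [0.6 1.9 5.6] w 0.0184 g 49.4
12.26 [0.4973 0.1857 0.1386] F [0.9 3.  3.4] w 0.0186 g 50.9
s 0.0229
```

```bash
python3 - <<'E'
from h import *
ctrl.ungrasp(); f()
ctrl.movel(get_state()["tcp_pos"]+[0,0,.12],max_speed=.2)
ctrl.movep([.53,.06,.27],Q); f()
im,d,W,K,T=look("wrist"); cv2.imwrite("pics/w3.png",im); np.savez("w3.npz",im=im,d=d,W=W)
for r in models.masks_of("wrist","lid_center")[:3]:
    w=W[r["mask"]]; w=w[np.isfinite(w[:,0])]; z=np.percentile(w[:,2],95); w=w[w[:,2]>z-.004]
    print(r["p"],np.round(r["point"]),z,w.mean(0),cv2.minEnclosingCircle((w[:,:2]*1000).astype(np.float32)))
V=np.array([np.cos(A-np.pi/2),np.sin(A-np.pi/2),0])
D=W-PIV; s=D@U; t=D@V; h=W[...,2]
m=(h>.1255)&(h<.135)&(s>.1)&(s<.23)&(abs(t)<.05); print("lid",cv2.minEnclosingCircle((W[m][:,:2]*1000).astype(np.float32)),"s",s[m].min(),s[m].max())
m=(abs(t)<.02)&(h>.03)&(h<.1); H,e=np.histogram(s[m],np.arange(.04,.14,.004)); print([(float(round(x,3)),int(c)) for x,c in zip(e,H)])
m=(h>.14)&(h<.18)&(s>-.06)&(s<.05)&(abs(t)<.04); print("bar",s[m].min(),s[m].max(),m.sum())
E
```

```text
12.92 [0.4969 0.1849 0.1383] F [-0.8  0.7  0.5] w 0.0853 g 0.0
14.25 [0.5295 0.0593 0.2686] F [0.3 0.5 0.4] w 0.0854 g 0.0
0.95 [191.  13.] 0.01386774545459229 [ 0.37585359 -0.09745456  0.01241808] ((372.64794921875, -98.64839172363281), 20.444686889648438)
0.69 [276. 195.] 0.12965410697694021 [0.53391482 0.0475912  0.12838844] ((534.85693359375, 47.81431198120117), 30.14022445678711)
0.67 [171.  79.] 0.014547349214455052 [ 0.45157945 -0.10984097  0.01310131] ((452.087158203125, -109.74683380126953), 21.607398986816406)
lid ((534.9230346679688, 47.86711883544922), 30.200851440429688) s 0.1360914527543562 0.19543553756502113
[(0.04, 47), (0.044, 47), (0.048, 49), (0.052, 49), (0.056, 45), (0.06, 49), (0.064, 44), (0.068, 5), (0.072, 65), (0.076, 78), (0.08, 114), (0.084, 106), (0.088, 108), (0.092, 182), (0.096, 57), (0.1, 23), (0.104, 93), (0.108, 107), (0.112, 140), (0.116, 99), (0.12, 100), (0.124, 106), (0.128, 78), (0.132, 46)]
bar 0.014359888652927923 0.0353375235990131 1981
```

View pics/w3.png

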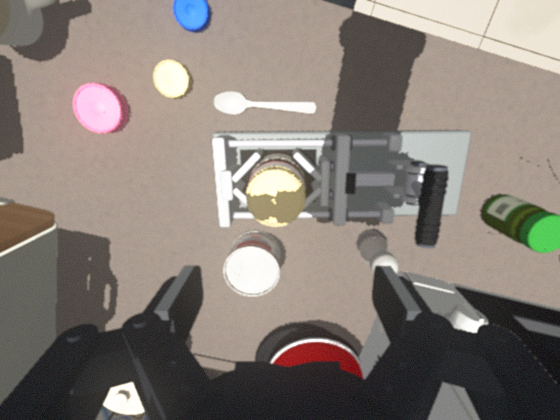

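The picture shows the lever bar back at rest (432,205) and the jar gripped, with its lid at (275,195). The lid is 165.7 mm from the pivot, as specified for clamped. Now I grip the lid and turn it in steps.

```bash
cat >> h.py <<'E'
def yaw():
    q=get_state()["eef_rot"]; y=R.from_quat([q[1],q[2],q[3],q[0]]).as_matrix()[:,1]; return np.arctan2(y[1],y[0])
E
python3 - <<'E'
from h import *
p=np.array([.5349,.0479,.101])
ctrl.movep(p+[0,0,.06],Q); ctrl.movel(p,max_speed=.1); f()
ctrl.close_gripper(force=60); f(); y0=yaw(); print("y0",y0)
q=np.array(get_state()["qpos"]); np.save("q0.npy",np.r_[q,y0])
for a in (.15,.3,.5):
    g=q.copy(); g[6]-=a; ctrl.set_joints(g); f(); print("turn",round(yaw()-y0,3),"Tz",np.round(get_state()["wrist_torque"],2))
E
```

```text
15.62 [0.5355 0.0481 0.1018] F [ 0.8 -0.5  0.7] w 0.0855 g 0.0
15.99 [0.5354 0.0483 0.1023] F [-1.6 -1.1  7.4] w 0.0584 g 62.7
y0 1.8293312248815703
16.26 [0.5354 0.0484 0.1025] F [-1.6  0.3  1.4] w 0.0588 g 66.9
turn -0.147 Tz [ 0.15  0.13 -0.13]
16.52 [0.5354 0.0482 0.1023] F [ 0.2 -0.7 -0.6] w 0.0581 g 66.8
turn -0.294 Tz [-0.01  0.07 -0.16]
16.83 [0.5355 0.0481 0.1023] F [ 0.3 -0.4 -0.7] w 0.0584 g 66.7
turn -0.493 Tz [-0.04 -0.01 -0.05]
```

My j7 sign was wrong: the yaw went clockwise, so I stopped. I don't know whether the lid, the jar or the pads moved. I'll turn anticlockwise back to the start, printing torque at each step and comparing the side picture.

```bash
python3 - <<'E'
from h import *
r=np.load("q0.npy"); q=r[:7]; y0=r[7]
im0,_=vision.grab_frame("side")
out=[]
for a in (-.40,-.25,-.1,.05,.2,.35,.45):
    g=q.copy(); g[6]+=a; ctrl.set_joints(g); s=get_state(); print(round(s["time"],2),"turn",round(yaw()-y0,3),"T",np.round(s["wrist_torque"],2),"tau7",np.round(s["tau"][6],2),"F",np.round(s["contact_force"],1),"z",s["tcp_pos"][2].round(4))
im1,_=vision.grab_frame("side")
c=[cv2.resize(i[160:240,240:310],(350,400),interpolation=3) for i in (im0,im1)]
cv2.imwrite("pics/s4.png",np.hstack(c))
E
```

```text
17.13 turn -0.398 T [-0.07 -0.    0.29] tau7 0.34 F [ 0.2 -0.5 -0.7] z 0.1023
17.4 turn -0.254 T [-0.01 -0.15  0.19] tau7 0.54 F [0.3 0.6 0.8] z 0.1024
17.67 turn -0.106 T [ 0.03 -0.11  0.15] tau7 0.56 F [ 0.7 -0.4  3.1] z 0.1025
17.93 turn 0.042 T [ 0.08 -0.07  0.13] tau7 0.61 F [0.2 0.5 5.3] z 0.1025
18.2 turn 0.192 T [-0.01 -0.03  0.04] tau7 0.46 F [ 0.1 -1.2  5.7] z 0.1026
18.47 turn 0.342 T [-0.02  0.07  0.01] tau7 0.43 F [-0.2  0.3  5. ] z 0.1025
18.72 turn 0.442 T [0.05 0.05 0.01] tau7 0.33 F [-0.2 -1.   6.1] z 0.1026
```

View pics/s4.png

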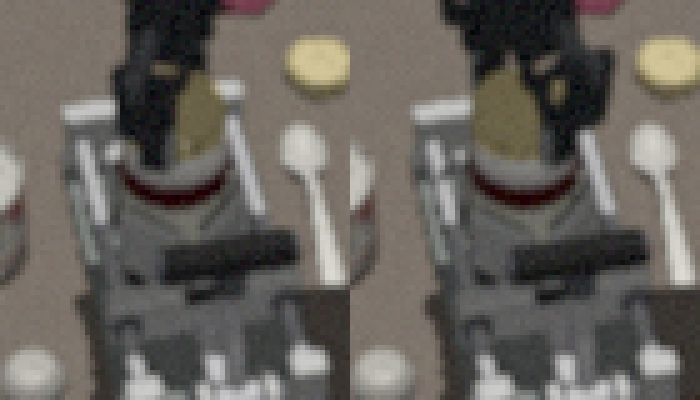

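The picture shows the gripper turned and the jar unchanged. Fz climbs from turn -0.25 on, so the lid has been unscrewing from about -0.5. It may already be near free, so I start lift tests now.

```bash
python3 - <<'E'
from h import *
r=np.load("q0.npy"); q=r[:7]; y0=r[7]
for a in (.45,.51,.57,.63,.69):
    g=q.copy(); g[6]+=a; ctrl.set_joints(g); s0=get_state()
    ctrl.movel(s0["tcp_pos"]+[0,0,.005],max_speed=.04); s=get_state()
    F=s["contact_force"][2]; print(a,round(s["time"],2),"Fz",round(F,1),"dz",(s["tcp_pos"]-s0["tcp_pos"])[2].round(4),"T",np.round(s["wrist_torque"],2))
    if F>-3 and s["tcp_pos"][2]-s0["tcp_pos"][2]>.004: print("free?"); break
im,_=vision.grab_frame("side")
cv2.imwrite("pics/s5.png",cv2.resize(im[160:240,240:310],(490,560),interpolation=3))
E
```

```text
0.45 19.3 Fz -17.2 dz 0.0036 T [ 0.09 -0.47 -0.06]
0.51 19.85 Fz -18.2 dz 0.0042 T [ 0.08 -0.33  0.01]
0.57 20.41 Fz -14.8 dz 0.0044 T [ 0.08 -0.15 -0.05]
0.63 20.97 Fz -14.0 dz 0.0044 T [ 0.1  -0.15 -0.01]
0.69 21.52 Fz -14.2 dz 0.0044 T [ 0.16 -0.09 -0.02]
```

View pics/s5.png

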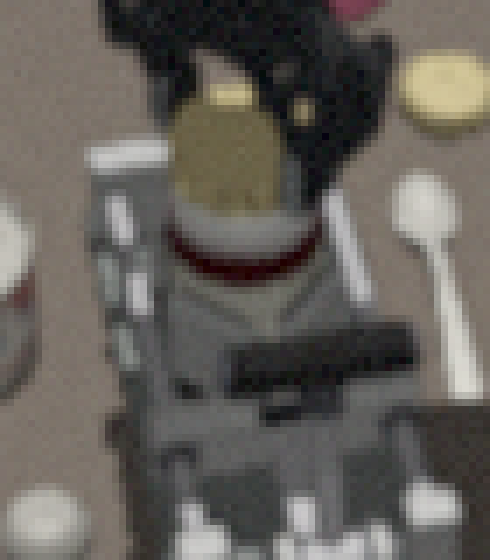

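The jar looks upright, and the lift tests show about 14 N, so the lugs still hold. I'll lower to base and go on in small steps with smaller lifts.

```bash
python3 - <<'E'
from h import *
r=np.load("q0.npy"); q=r[:7]; y0=r[7]; print("q7",q[6])
for a in (.69,.75,.81,.87,.93,.99):
    g=q.copy(); g[6]+=a; ctrl.set_joints(g); s0=get_state()
    ctrl.movel([*s0["tcp_pos"][:2],.1023+.0035],max_speed=.03); s=get_state()
    F=s["contact_force"][2]; print(a,round(yaw()-y0,3),round(s["time"],2),"F0",s0["contact_force"][2].round(1),"Fz",round(F,1),"z0",s0["tcp_pos"][2].round(4),"z",s["tcp_pos"][2].round(4),"T0",np.round(s0["wrist_torque"][2],2))
    if F>-4: print("free?"); break
E
```

```text
q7 1.6140662855679
0.69 0.69 22.1 F0 2.8 Fz -10.1 z0 0.1036 z 0.1054 T0 0.0
0.75 0.75 22.62 F0 4.0 Fz -10.5 z0 0.1034 z 0.1053 T0 0.02
0.81 0.81 23.14 F0 4.1 Fz -7.4 z0 0.1032 z 0.1055 T0 0.05
0.87 0.87 23.66 F0 2.2 Fz 0.3 z0 0.103 z 0.106 T0 0.02
free?
```

The lid came free at turn +0.87. Lifting straight up.

```bash
python3 - <<'E'
from h import *
s=get_state(); p=s["tcp_pos"]
ctrl.movel([p[0],p[1],.112],max_speed=.03); f()
ctrl.movel([p[0],p[1],.1305],max_speed=.05); ctrl.pause(.3); f()
im,d,W,K,T=look("wrist"); im2,d2,W2,K2,T2=look("side")
b=cv2.resize(im2[150:250,230:320],(378,420),interpolation=3)
c=np.hstack([b,im[:,100:520]]); cv2.imwrite("pics/s6.png",c)
for n,X in (("w",W),("s",W2)):
    for z0,z1 in ((.118,.14),(.15,.165)):
        m=(abs(X[...,0]-.535)<.045)&(abs(X[...,1]-.048)<.045)&(X[...,2]>z0)&(X[...,2]<z1); w=X[m]
        if len(w)>5: print(n,z0,len(w),w.mean(0).round(4),np.percentile(w[:,2],[5,50,95]).round(4))
E
```

```text
24.02 [0.5361 0.0484 0.1123] F [-1.   0.7  0.3] w 0.0582 g 73.6
24.83 [0.5358 0.0483 0.1303] F [ 0.  -0.2 -0.5] w 0.0582 g 73.5
w 0.118 422 [0.5277 0.0256 0.1219] [0.1182 0.1193 0.1397]
w 0.15 13034 [0.5343 0.0442 0.1564] [0.1539 0.1563 0.1596]
s 0.118 75 [0.5339 0.0658 0.1238] [0.1185 0.123  0.138 ]
s 0.15 286 [0.539  0.0528 0.1565] [0.1525 0.1565 0.1607]
```

View pics/s6.png

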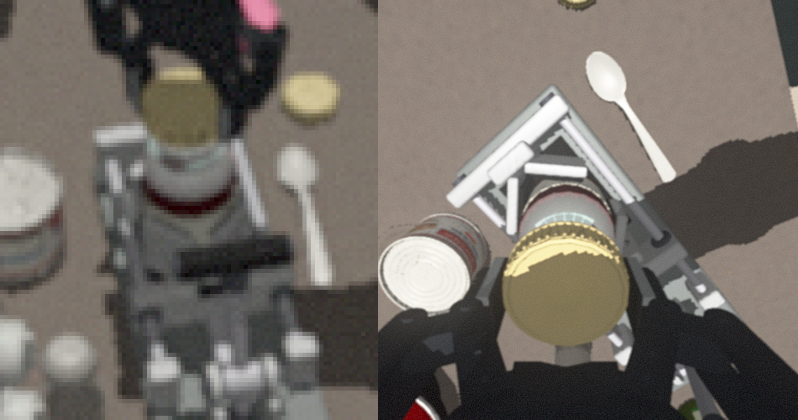

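The lid is held level (565,285 in the right half) with its underside about 13 mm above the rim. The jar stands upright in the clamp and the bystanders I can see look undisturbed. Handing in.

```bash
python3 - <<'E'
from h import *
print(ticket.close_job(), get_state()["time"])
E
```

```text
the job is handed in; nothing more can be done
the job is handed in; nothing more can be done
```

I pulled the lever to its stop, eased it back, unscrewed the lid and handed in with the lid held about 13 mm above the rim, but I first turned the lid about 0.5 rad the wrong way (clockwise), so its exact angle relative to the jar is unknown. While it was still held I also pulled up on it with 14–18 N in test lifts, which probably raised the jar 2–3 mm in the clamp each time. The last pictures show the jar upright.

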